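# Lengthen a track cutting jig by two crank turns

### The job

The next pieces of model track must be cut 10 mm longer, and the length stop of the green cutting jig, which has no scale, moves 5 mm a turn: wind the green jig's crank exactly two full turns clockwise (seen from above), so that its handle ends where it started, and let go. Leave the crank of the blue jig alone.

Things in the scene. Friction and masses are not known exactly. Their poses are not given: they have to be found in the camera images.
- green_crank (a joint): angle of the green jig's crank about its upright axis, rad; grows clockwise seen from above, 2 pi a turn, and is not wrapped. It starts anywhere from -2.5 to 2.5; end stops at -3.5 and 28. Stiff enough to stay where it is left; about 3 to 4 N at the handle turns it
- green_jig: the green-painted jig, fixed to the bench: a bed 52 mm wide and 182 mm long with a short piece of track in its channel, and at one end a square gear box, 46 mm high, with a flat steel crank arm (64 mm long) on top. The origin lies on the bench on the crank's upright axis; z is up, the bed runs from 28 mm on the +y side to 154 mm on the -y side. At crank angle q the handle stands 35 mm from the axis in the direction (cos q, -sin q) of this frame
- green_grip (a point): upright round black handle, 18 mm across, at the end of the green jig's crank arm; this point is on its axis, 80.5 mm above the bench (handle from 58.5 to 98.5 mm, arm below it at 51.5 to 57.5 mm). It spins on its own pin, so the hand need not turn. It moves on a level circle of 35 mm radius about the crank axis; its pin sits in a softly sprung slot of the arm and gives up to 10 mm in or out (150 N/m)
- blue_grip (a point): upright round black handle, 18 mm across, at the end of the blue jig's crank arm; this point is on its axis, 80.5 mm above the bench (handle from 58.5 to 98.5 mm, arm below it at 51.5 to 57.5 mm). The blue-painted jig is of the same make, with an empty channel; it is not to be used

How it is judged:
By the outcome, as a careful person would: the job done as asked, in the order asked, and still so for the second after the job is handed in, with the robot touching nothing.
It also fails if it takes over 54 s, if anything falls off the work surface, if the arm or the gripper's body presses on something with over 40 N, if the wrist force passes 120 N, or if a joint passes its speed limit or range.

### The arm

A 7-joint arm with a two-finger parallel gripper is mounted at the origin on a cart in front of the work surface, level with it; the furniture and walls round the work are solid. World frame = base frame: x ahead of the robot, y to its left, z up, the work surface at z = 0. Lengths are in m, angles in rad, forces in N, time in s.
With the tool pointing down it reaches from about 0.375 to 0.925 m from the base axis. Payload 3.1 kg.
Tool frame: the origin (TCP) lies between the finger pads; the fingertips stand arm.tcp_to_tips ahead of it and the grasp point (between the pads) lies 3 mm ahead of it (arm.tcp_to_tips is the distance from the TCP to the fingertips, in m); z points along the fingers, y is the line along which they close (so a half turn about z gives the same grasp; the last joint's range is limited). The gripper opens to 85 mm and grips with 20 to 120 N. Pads are 22 mm wide; open, the fingers measure 114 mm over their backs; the gripper's body (76 mm by 85 mm) begins 54 mm behind the grasp point. The pads swing forward as they close: fully open they stand 13 mm farther back than shut.
Start: joints at [-1.362, 0.383, 0.044, 1.598, -0.018, 1.161, -0.05], TCP at [0.196, 0.62, 0.253] pointing down, gripper open.
Joint ranges: [-2.61, 2.61], [-0.41, 2.15], [-1.48, 1.57], [0, 2.5], [-1.57, 4.71], [0.05, 1.97], [-2.85, 2.85]. Speed limits (rad/s): [2.79, 2.79, 3.14, 3.14, 3.14, 3.14, 3.14].

### API

Orientations are given as a unit quaternion [w, x, y, z].
In Python, from cell import arm gives the robot as it stands. The module is installed in compiled form; this text tells all that it offers.
- The arm moves only by the tool play_rows, never from a script. Its argument "series" is one flat list of numbers, 7 for each row, row after row: the opening, from 0 (shut) to 1 (fully open), then the shift along the tool's x, y, z in mm, then the turn, a rotation vector about the tool's x, y, z in rad. In form: [claw, x, y, z, wx, wy, wz, claw, x, y, z, wx, wy, wz, ...]. A call has exactly 5 rows; each row is the pose to reach, as a shift and turn from the pose commanded when the call began, along the tool's axes at that moment; what a row does not reach only later rows make up. A row lasts 1/10 s, in which the tool goes at most 50 mm and 8.59 degrees, less where a joint would pass 70% of its speed; a pose out of reach is approached as far as the arm can. A call with a gripper value outside its range is refused whole. The fingers move at their own pace and stop on an object; the grip force is fixed at half the most. Time passes only in rows, so rows that repeat a pose let the fingers close, or fill a call up. It gives the time, the measured TCP pose, the force, the opening and the grip force at its end, in the units of the state.
- arm.get_obs(): the state, without advancing time (a new reading comes with each control period).
- arm.snapshot(name): name is "side" or "top" or "wrist"; returns a dict with "pixels" (400x640x3 uint8, red, green, blue), "fx", "fy", "cx", "cy" (pixels), "xyz" and "orientation" of the camera in the world; the wrist camera has in their place "T_tool_cam" (4x4, takes a point from camera to tool coordinates, whose origin is the TCP and whose axes are the flange's). Camera axes: x right, y up, looking along -z (the intrinsics and any distortion apply to the point x, -y, -z); pixel columns grow to the right and rows downward; lengths in m; the calibration is good to about 2 mm. A picture is of the moment at which its call begins: read the wrist's pose just before it. There is no depth.
- arm.close_job(): hands the job in; it is judged then, once.
The state is a dict: "clock": time; "qpos": joint angles; "qvel": joint speeds; "effort": joint torques, N m; "tcp_pos": TCP position; "tool_rot": TCP orientation; "force": force on the tool from outside, world axes, zero at the start; "ft_torque": the same for the moment, N m; "gripper_width": finger opening in m; "finger_force": force on a finger pad.
Only numpy, scipy, OpenCV 4.12 (cv2) and the standard library are available. Lean on these libraries where they do the work, as an engineer would, in place of code of your own. Each camera call takes 0.05 s, during which the arm holds its last target. There are 200 camera calls.

## Working session

There is one attempt and no reset: what is moved stays moved. The work goes in short steps, Python scripts to look and compute and a tool call to move; the robot and the scene stay as the last step left them, time stands still between calls to the robot, and variables do not carry over. Pictures are saved under pics/ and viewed, at most 10 in all, crops included, and the job is handed in when it is done.

Besides the shell and the picture viewer there is one more tool, called in YAML: its name, and indented under it one key for each argument. play_rows: Moves the arm, as the interface text tells. Its arguments: {"type":"object","properties":{"series":{"type":"array"}},"required":["series"]}

```bash
mkdir -p pics; python3 - <<'E'
from cell import arm
import cv2,json
o=arm.get_obs()
print({k:o[k] for k in('clock','tcp_pos','tool_rot','force','gripper_width')},arm.tcp_to_tips)
for n in("side","top"):
    s=arm.snapshot(n);cv2.imwrite(f"pics/{n}0.png",s["pixels"][:,:,::-1])
    print(n,{k:v for k,v in s.items() if k!="pixels"})
E
```

```text
{'clock': 0.0, 'tcp_pos': array([0.19607817, 0.61879239, 0.25186999]), 'tool_rot': array([-1.28541497e-04,  1.52800648e-01,  9.88256152e-01, -1.31296097e-03]), 'force': array([-0.47364889,  0.57460095, -0.52962527]), 'gripper_width': 0.08574372141890382} 0.022
side {'fx': 393.78538387804645, 'fy': 393.78538387804645, 'cx': 318.87736670654834, 'cy': 199.9613838080093, 'xyz': array([ 0.22055149, -0.9964643 ,  0.40028398]), 'orientation': array([ 0.81594482,  0.55549376, -0.09955735, -0.12549532])}
top {'fx': 372.57796734208495, 'fy': 372.57796734208495, 'cx': 318.1048369170793, 'cy': 204.2646985796018, 'xyz': array([ 0.37084267, -0.23683411,  0.9426719 ]), 'orientation': array([-0.69822989, -0.04030375,  0.0467715 ,  0.71320618])}
```

View pics/top0.png

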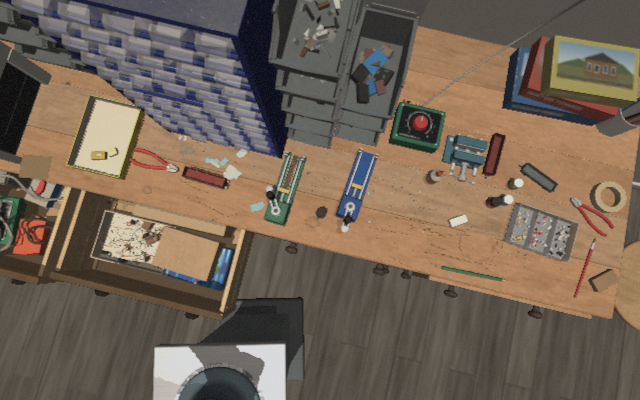

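View pics/side0.png

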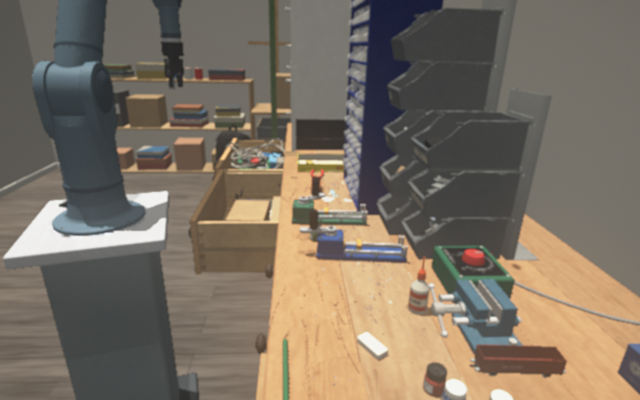

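The top view shows the green jig with its gear box near (279,212) and its handle near (269,190). The blue jig's box is near (348,213). In the side view green is at about (310,213). I'll zoom in on both.

```bash
cat > h.py <<'E'
import numpy as np,cv2
from scipy.spatial.transform import Rotation as R
def Rq(q): return R.from_quat(np.r_[q[1:],q[0]])
def cam(s,o=None):
    """camera -> world rotation matrix, position"""
    if "T_tool_cam" in s:
        T=np.array(s["T_tool_cam"]);M=Rq(o["tool_rot"]).as_matrix()
        return M@T[:3,:3],M@T[:3,3]+o["tcp_pos"]
    return Rq(s["orientation"]).as_matrix(),np.array(s["xyz"])
def ray(s,px,o=None):
    M,p=cam(s,o);d=M@np.array([(px[0]-s["cx"])/s["fx"],-(px[1]-s["cy"])/s["fy"],-1]);return p,d/np.linalg.norm(d)
def atz(s,px,z,o=None):
    p,d=ray(s,px,o);return p+d*(z-p[2])/d[2]
def proj(s,X,o=None):
    M,p=cam(s,o);c=M.T@(np.array(X)-p);return s["cx"]-s["fx"]*c[0]/c[2],s["cy"]+s["fy"]*c[1]/c[2]
def tri(rays):
    A=sum(np.eye(3)-np.outer(d,d) for p,d in rays);b=sum((np.eye(3)-np.outer(d,d))@p for p,d in rays)
    X=np.linalg.solve(A,b);return X,[np.linalg.norm(np.cross(X-p,d)) for p,d in rays]
E
python3 - <<'E'
from h import *
from cell import arm
a=cv2.imread("pics/top0.png")[140:240,240:390];b=cv2.imread("pics/side0.png")[170:270,280:430]
c=np.hstack([a,b]);im=cv2.resize(c[:, :150],None,fx=5,fy=5,interpolation=2)
cv2.imwrite("pics/c1.png",im)
s=arm.snapshot("top")
for px in [(269,190),(279,212),(345,226)]: print(px,atz(s,px,.08))
E
```

```text
(269, 190) [ 0.51363451 -0.13165741  0.08      ]
(279, 212) [ 0.4613614  -0.15459657  0.08      ]
(345, 226) [ 0.42555317 -0.30712688  0.08      ]
```

View pics/c1.png

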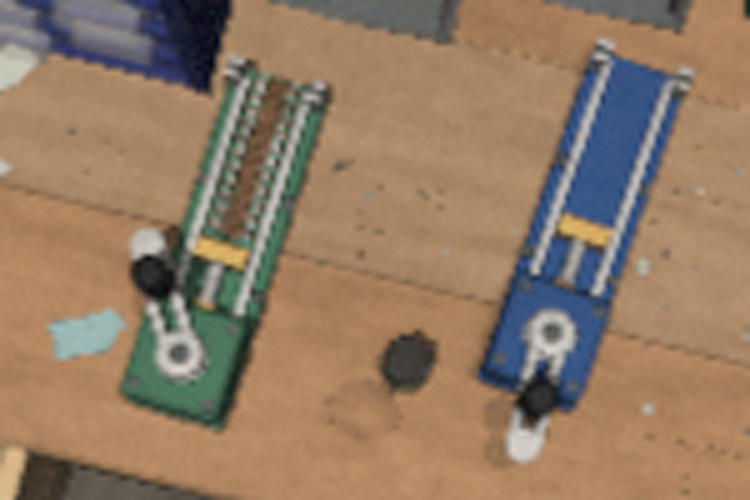

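The zoomed crop shows the green crank boss at about full-image (276,210.6) and its handle top at (270.6,194.6). The track piece is in the green channel. The blue handle is at (347.5,219.5). Next I'll take the wrist camera over the green jig.

```bash
cat >> h.py <<'E'
def rel(o,pos,yaw):
    """tool-frame shift (mm) and z-turn to reach world pos with tool y at heading yaw (mod pi), tool down"""
    M=Rq(o["tool_rot"]).as_matrix();c=np.arctan2(M[1,1],M[0,1])
    d=(yaw-c+np.pi/2)%np.pi-np.pi/2
    return np.round(M.T@(np.array(pos)-o["tcp_pos"])*1e3,1),round(-d,3),round(c,3)
E
python3 - <<'E'
from h import *
from cell import arm
o=arm.get_obs();s=arm.snapshot("top");w=arm.snapshot("wrist")
h=atz(s,(270.6,194.6),.0985);a=atz(s,(276,210.6),.06);print(h,a,np.arctan2(*(h-a)[1::-1]),np.hypot(*(h-a)[:2]))
b=[atz(s,p,.0) for p in [(282,158),(60,55)]];print(b)
print(np.round(w["T_tool_cam"],4),w["fx"],w["fy"],w["cx"],w["cy"],[k for k in w])
print(rel(o,[.42,-.14,.25],np.arctan2(*(h-a)[1::-1])))
E
```

```text
[ 0.49983968 -0.13751089  0.0985    ] [ 0.46695828 -0.14558624  0.06      ] 0.24082394907078364 0.03385849305409083
[array([ 0.61002656, -0.15596113,  0.        ]), array([0.90287904, 0.43290451, 0.        ])]
[[-2.000e-04  9.643e-01  2.647e-01  6.630e-02]
 [ 1.000e+00  3.000e-04 -1.000e-04 -1.000e-04]
 [-2.000e-04  2.647e-01 -9.643e-01 -1.212e-01]
 [ 0.000e+00  0.000e+00  0.000e+00  1.000e+00]] 292.538079677987 292.538079677987 320.2555087603972 198.42079163448201 ['pixels', 'fx', 'fy', 'cx', 'cy', 'T_tool_cam']
(array([-442.6, -655.9,    3.6]), np.float64(1.023), np.float64(1.264))
```

play_rows:
  series: [1,-37,-32,0,0,0,0.1,1,-74,-65,0,0,0,0.2,1,-111,-97,0,0,0,0.3,1,-148,-130,0,0,0,0.4,1,-185,-162,0,0,0,0.5]

```text
clock: 0.75
tcp_pos: [0.3245, 0.4074, 0.2533]
tool_rot: [-0.0, 0.394, 0.919, 0.0]
force: [0.7, -0.5, -0.3]
gripper_width: 0.0853
finger_force: 0.0
```

```bash
python3 - <<'E'
from h import *
from cell import arm
o=arm.get_obs();print(o["tcp_pos"],o["force"],rel(o,[.44,.2,.25],.24),rel(o,[.44,-.15,.25],.24))
E
```

```text
[0.32452117 0.40739239 0.25329526] [ 0.6879893  -0.49255289 -0.26057498] (array([-229.9,  -59.2,    3.3]), np.float64(0.52), np.float64(0.76)) (array([-483.6, -300.3,    3.2]), np.float64(0.52), np.float64(0.76))
```

play_rows:
  series: [1,-46,-12,0,0,0,0.1,1,-92,-24,0,0,0,0.2,1,-138,-36,0,0,0,0.3,1,-184,-48,0,0,0,0.4,1,-225,-70,0,0,0,0.5]

```text
clock: 1.25
tcp_pos: [0.4305, 0.1967, 0.2538]
tool_rot: [0.001, 0.61, 0.793, 0.001]
force: [-0.2, 0.3, -0.3]
gripper_width: 0.0851
finger_force: 0.0
```

```bash
python3 - <<'E'
from h import *
from cell import arm
o=arm.get_obs();print(o["tcp_pos"],o["force"],rel(o,[.44,-.15,.25],.24))
E
```

```text
[0.43047136 0.19672225 0.25377947] [-0.20806711  0.33876503 -0.25835018] (array([-337.6,  -79.7,    3.5]), np.float64(0.019), np.float64(0.259))
```

play_rows:
  series: [1,-45,-10,0,0,0,0,1,-90,-20,0,0,0,0,1,-135,-30,0,0,0,0,1,-180,-40,0,0,0,0,1,-225,-50,0,0,0,0]

```text
clock: 1.75
tcp_pos: [0.439, -0.0336, 0.2535]
tool_rot: [0.0, 0.608, 0.794, 0.001]
force: [1.2, -0.3, 0.4]
gripper_width: 0.0856
finger_force: 0.0
```

play_rows:
  series: [1,-40,-10,0,0,0,0,1,-80,-20,0,0,0,0,1,-110,-28,0,0,0,0,1,-110,-28,0,0,0,0,1,-110,-28,0,0,0,0]

```text
clock: 2.25
tcp_pos: [0.4408, -0.1457, 0.2533]
tool_rot: [-0.0, 0.609, 0.793, 0.0]
force: [0.1, 0.3, 0.4]
gripper_width: 0.0856
finger_force: 0.0
```

```bash
python3 - <<'E'
from h import *
from cell import arm
o=arm.get_obs();print(o["tcp_pos"],o["force"],rel(o,[.44,-.15,.25],.24))
w=arm.snapshot("wrist");cv2.imwrite("pics/w1.png",w["pixels"][:,:,::-1])
print(proj(w,[.4998,-.1375,.0985],o),proj(w,[.467,-.1456,.06],o))
E
```

```text
[ 0.44080504 -0.14571421  0.25330853] [0.08480074 0.31146075 0.35544398] (array([-3.9, -1.9,  3.3]), np.float64(0.022), np.float64(0.262))
(np.float64(380.2322627238508), np.float64(196.61585178420702)) (np.float64(342.7334879200977), np.float64(187.03107944747862))
```

View pics/w1.png

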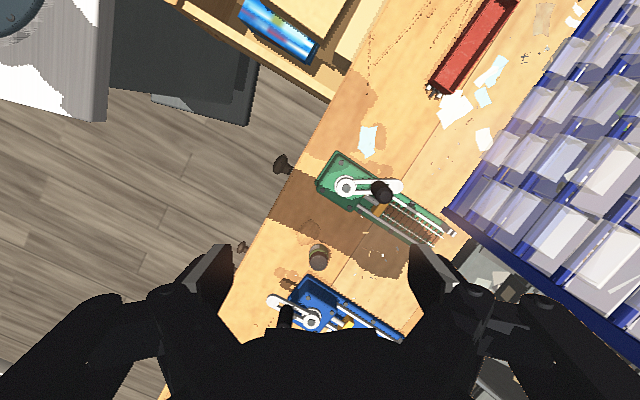

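The wrist view shows the green boss at about (346,187) and the handle top at about (382,192). Both are within 5 px of the prediction. I'll zoom in for exact pixels.

```bash
python3 - <<'E'
import cv2
a=cv2.imread("pics/w1.png")[140:250,305:465];cv2.imwrite("pics/c2.png",cv2.resize(a,None,fx=5,fy=5,interpolation=0))
E
```

```text
(no output)
```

View pics/c2.png

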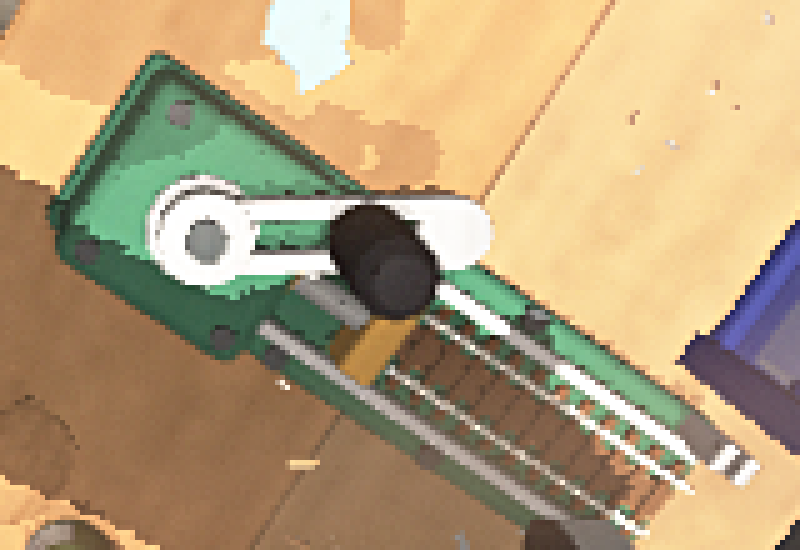

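```bash
python3 - <<'E'
from h import *
from cell import arm
o=arm.get_obs();w=arm.snapshot("wrist");s=arm.snapshot("top")
H=tri([ray(w,(385.4,195.8),o),ray(s,(270.2,194.2))]);A=tri([ray(w,(346,187.6),o),ray(s,(275.6,210.2))])
print(H,A)
hw=atz(w,(385.4,195.8),.0985,o);hb=atz(w,(379,186.5),.0585,o);aw=atz(w,(346,187.6),.061,o)
print(hw,hb,aw,np.hypot(*(hw-aw)[:2]),np.arctan2(*(hw-aw)[1::-1]))
e=atz(w,((490-2)/5+305,(232)/5+140-.4),.0575,o);print("arm tip",e,np.arctan2(*(e-aw)[1::-1]))
# bed direction: screw heads on rails / bed edges
h=[atz(w,(x/5+305-.4,y/5+140-.4),.0,o) for x,y in[(160,52),(60,215)]]
print(rel(o,[hw[0],hw[1],.15],np.arctan2(*(hw-aw)[1::-1])))
E
```

```text
(array([ 0.50325907, -0.13533634,  0.09533695]), [np.float64(0.002140664454434579), np.float64(0.0021406644544346475)]) (array([ 0.46946926, -0.14431653,  0.05867665]), [np.float64(0.001390309723779135), np.float64(0.0013903097237791227)])
[ 0.5043812  -0.13395474  0.0985    ] [ 0.50579945 -0.13347633  0.0585    ] [ 0.47051954 -0.14370995  0.061     ] 0.03523884719442455 0.28049491439005003
arm tip [ 0.53116669 -0.12626198  0.0575    ] 0.2801312587018034
(array([ -6.5,  64. , 103.1]), np.float64(-0.016), np.float64(0.264))
```

Triangulated heights are 95 mm for the handle top and 59 mm for the boss. The radius is 35.2 mm and the heading 0.280 rad, all as they should be. Axis is at (0.4703,-0.1438) and the handle at (0.504,-0.134). I'll close the fingers radially so that gripping doesn't turn the crank.

play_rows:
  series: [1,-2,30,10,0,0,-0.016,1,-6.5,64,40,0,0,-0.016,1,-6.5,64,75,0,0,-0.016,1,-6.5,64,103,0,0,-0.016,1,-6.5,64,103,0,0,-0.016]

```text
clock: 2.9
tcp_pos: [0.5011, -0.132, 0.146]
tool_rot: [-0.004, 0.6, 0.8, -0.003]
force: [-0.6, -0.4, 1.3]
gripper_width: 0.0853
finger_force: 0.0
```

```bash
python3 - <<'E'
from h import *
from cell import arm
o=arm.get_obs();print(o["tcp_pos"],o["force"],rel(o,[.504,-.134,.085],.28))
w=arm.snapshot("wrist");a=w["pixels"][:,:,::-1];cv2.imwrite("pics/w2.png",a)
print(proj(w,[.504,-.134,.0985],o),proj(w,[.4703,-.1438,.06],o))
E
```

```text
[ 0.50114849 -0.13198534  0.14597114] [-0.62137436 -0.43756615  1.31159644] (array([-2.9,  2.8, 60.9]), np.float64(0.004), np.float64(0.284))
(np.float64(323.71876716612866), np.float64(234.46841750224974)) (np.float64(276.6409524108665), np.float64(214.6761160133344))
```

View pics/w2.png

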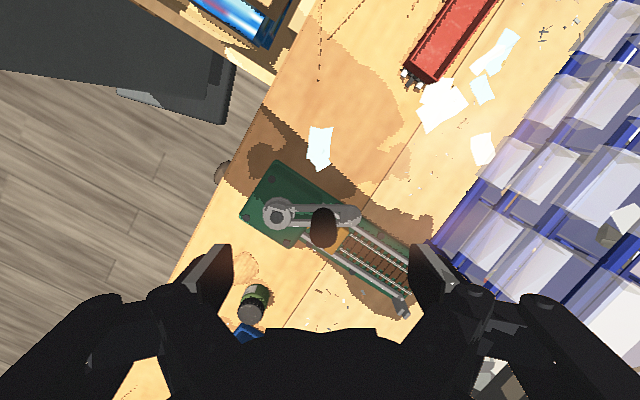

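The wrist view has the handle top at (323,235), exactly as predicted, and centred between the pads. Descending, then closing.

play_rows:
  series: [1,-3,2,20,0,0,0,1,-3,2,38,0,0,0,1,-3,2,52,0,0,0,1,-3,2,61,0,0,0,1,-3,2,61,0,0,0]

```text
clock: 3.45
tcp_pos: [0.5069, -0.1366, 0.089]
tool_rot: [-0.001, 0.601, 0.799, -0.0]
force: [-0.9, -0.2, -0.5]
gripper_width: 0.0857
finger_force: 0.0
```

```bash
python3 - <<'E'
from h import *
from cell import arm
o=arm.get_obs();print(o["tcp_pos"],o["force"],rel(o,[.504,-.134,.085],.28))
w=arm.snapshot("wrist");a=w["pixels"][:,:,::-1];cv2.imwrite("pics/w3.png",a)
E
```

```text
[ 0.50691806 -0.13664482  0.08901343] [-0.89878524 -0.18039117 -0.52913822] (array([ 3.3, -2.1,  4. ]), np.float64(0.001), np.float64(0.281))
```

View pics/w3.png

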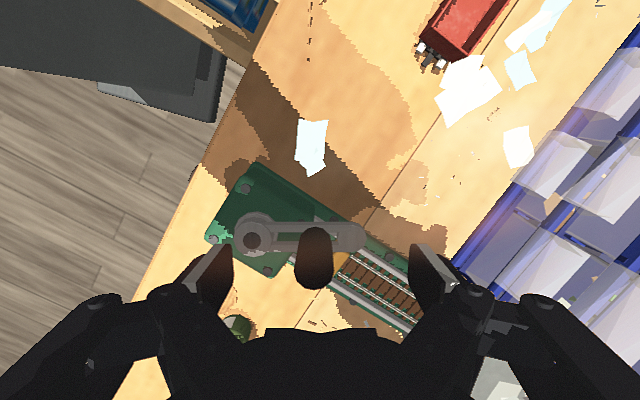

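The handle top is at about (313,275) between the open pads, with nothing touching. The arm had still been settling, so I'll make a small correction and then close.

play_rows:
  series: [1,3,-2,3,0,0,0,1,3,-2,3,0,0,0,1,3,-2,3,0,0,0,1,3,-2,3,0,0,0,1,3,-2,3,0,0,0]

```text
clock: 4.0
tcp_pos: [0.5047, -0.1349, 0.0865]
tool_rot: [0.0, 0.601, 0.799, 0.0]
force: [0.1, -0.5, 0.8]
gripper_width: 0.0853
finger_force: 0.0
```

play_rows:
  series: [0,0,0,0,0,0,0,0,0,0,0,0,0,0,0,0,0,0,0,0,0,0,0,0,0,0,0,0,0,0,0,0,0,0,0]

```text
clock: 4.5
tcp_pos: [0.5046, -0.1349, 0.0864]
tool_rot: [0.0, 0.602, 0.799, 0.0]
force: [0.1, 0.2, 1.3]
gripper_width: 0.0166
finger_force: 58.4
```

play_rows:
  series: [0,0,0,0,0,0,0,0,0,0,0,0,0,0,0,0,0,0,0,0,0,0,0,0,0,0,0,0,0,0,0,0,0,0,0]

```text
clock: 5.0
tcp_pos: [0.5046, -0.1348, 0.0864]
tool_rot: [0.0, 0.602, 0.799, 0.0]
force: [0.3, 0.1, 1.9]
gripper_width: 0.0162
finger_force: 58.5
```

```bash
cat > wp.py <<'E'
from h import *
from cell import arm
import sys
A=np.array([.4703,-.1438]);o=arm.get_obs();p=o["tcp_pos"];d=p[:2]-A
print(o["clock"],p,o["force"],o["gripper_width"],o["finger_force"],"r,ang",np.hypot(*d),np.arctan2(d[1],d[0]))
E
cat > circ.py <<'E'
# steps round the circle, tool frame at grasp heading .28: row shifts per call start heading
import numpy as np
for c in range(4):
    t0=.28-c*np.pi/2
    P=lambda t:35*np.array([np.cos(t),np.sin(t)])
    ty=np.array([np.cos(.28),np.sin(.28)]);tx=np.array([-ty[1],ty[0]])
    print(c,[(round(float((P(t0-k*np.pi/10)-P(t0))@tx),1),round(float((P(t0-k*np.pi/10)-P(t0))@ty),1)) for k in range(1,6)])
E
python3 wp.py; python3 circ.py
```

```text
5.0 [ 0.5046052  -0.13484085  0.08639947] [0.25005534 0.07184576 1.88537859] 0.016204004169174637 58.465577233582735 r,ang 0.035455790884658986 0.2554543734816493
0 [(-10.8, -1.7), (-20.6, -6.7), (-28.3, -14.4), (-33.3, -24.2), (-35.0, -35.0)]
1 [(1.7, -10.8), (6.7, -20.6), (14.4, -28.3), (24.2, -33.3), (35.0, -35.0)]
2 [(10.8, 1.7), (20.6, 6.7), (28.3, 14.4), (33.3, 24.2), (35.0, 35.0)]
3 [(-1.7, 10.8), (-6.7, 20.6), (-14.4, 28.3), (-24.2, 33.3), (-35.0, 35.0)]
```

It's gripped at 16 mm with 58 N, and the crank is undisturbed. First quarter turn clockwise: toward tool −x, which is world −y.

play_rows:
  series: [0,-10.8,-1.7,0,0,0,0,0,-20.6,-6.7,0,0,0,0,0,-28.3,-14.4,0,0,0,0,0,-33.3,-24.2,0,0,0,0,0,-35,-35,0,0,0,0]

```text
clock: 5.5
tcp_pos: [0.4806, -0.1797, 0.0864]
tool_rot: [0.001, 0.602, 0.798, -0.0]
force: [3.0, 0.9, 1.0]
gripper_width: 0.016
finger_force: 58.8
```

```bash
python3 wp.py
```

```text
5.5 [ 0.48056073 -0.17972366  0.08644139] [2.96151135 0.86233889 0.9654139 ] 0.015988258847327734 58.8441451638937 r,ang 0.03736029680618626 -1.2925783585345874
```

Forces are low (about 3 N) and the TCP is following the circle. I'll continue through the next three quarters.

play_rows:
  series: [0,1.7,-10.8,0,0,0,0,0,6.7,-20.6,0,0,0,0,0,14.4,-28.3,0,0,0,0,0,24.2,-33.3,0,0,0,0,0,35,-35,0,0,0,0]

```text
clock: 6.0
tcp_pos: [0.4358, -0.1547, 0.0864]
tool_rot: [0.0, 0.602, 0.799, -0.001]
force: [1.3, -3.4, 0.3]
gripper_width: 0.0162
finger_force: 58.9
```

play_rows:
  series: [0,10.8,1.7,0,0,0,0,0,20.6,6.7,0,0,0,0,0,28.3,14.4,0,0,0,0,0,33.3,24.2,0,0,0,0,0,35,35,0,0,0,0]

```text
clock: 6.5
tcp_pos: [0.4601, -0.1087, 0.0862]
tool_rot: [-0.002, 0.601, 0.799, -0.0]
force: [-3.3, -1.7, 8.6]
gripper_width: 0.0163
finger_force: 59.8
```

play_rows:
  series: [0,-1.7,10.8,0,0,0,0,0,-6.7,20.6,0,0,0,0,0,-14.4,28.3,0,0,0,0,0,-24.2,33.3,0,0,0,0,0,-35,35,0,0,0,0]

```text
clock: 7.0
tcp_pos: [0.505, -0.1304, 0.0862]
tool_rot: [-0.003, 0.6, 0.8, 0.001]
force: [-2.0, 3.2, 9.0]
gripper_width: 0.0165
finger_force: 59.8
```

```bash
python3 - <<'E'
exec(open('wp.py').read())
w=arm.snapshot("wrist");cv2.imwrite("pics/w4.png",w["pixels"][:,:,::-1])
E
```

```text
7.0 [ 0.50495441 -0.13041137  0.08624335] [-2.03963894  3.23838638  8.97711268] 0.016489979942286504 59.84563188627362 r,ang 0.03715081920468494 0.3686816106651624
```

View pics/w4.png

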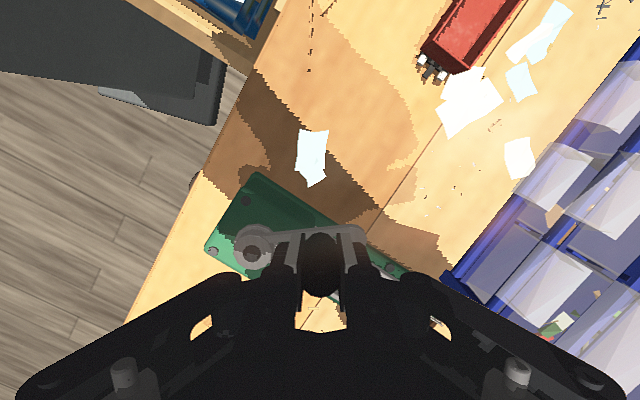

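One full turn is done. The handle is at about (320,265) between the pads and the arm came round with it, with its boss at (252,250). Second turn.

play_rows:
  series: [0,-10.8,-1.7,0,0,0,0,0,-20.6,-6.7,0,0,0,0,0,-28.3,-14.4,0,0,0,0,0,-33.3,-24.2,0,0,0,0,0,-35,-35,0,0,0,0]

```text
clock: 7.55
tcp_pos: [0.4814, -0.1776, 0.0864]
tool_rot: [0.001, 0.601, 0.799, 0.001]
force: [3.2, 0.6, 3.3]
gripper_width: 0.0163
finger_force: 59.2
```

play_rows:
  series: [0,1.7,-10.8,0,0,0,0,0,6.7,-20.6,0,0,0,0,0,14.4,-28.3,0,0,0,0,0,24.2,-33.3,0,0,0,0,0,35,-35,0,0,0,0]

```text
clock: 8.05
tcp_pos: [0.4356, -0.1547, 0.0863]
tool_rot: [-0.0, 0.602, 0.798, -0.001]
force: [1.6, -3.5, 3.5]
gripper_width: 0.0161
finger_force: 59.3
```

play_rows:
  series: [0,10.8,1.7,0,0,0,0,0,20.6,6.7,0,0,0,0,0,28.3,14.4,0,0,0,0,0,33.3,24.2,0,0,0,0,0,35,35,0,0,0,0]

```text
clock: 8.55
tcp_pos: [0.4592, -0.1091, 0.0862]
tool_rot: [-0.003, 0.601, 0.799, -0.001]
force: [-3.1, -0.9, 10.7]
gripper_width: 0.0164
finger_force: 60.1
```

play_rows:
  series: [0,-1.7,10.8,0,0,0,0,0,-6.7,20.6,0,0,0,0,0,-14.4,28.3,0,0,0,0,0,-24.2,33.3,0,0,0,0,0,-35,35,0,0,0,0]

```text
clock: 9.05
tcp_pos: [0.5039, -0.1307, 0.0862]
tool_rot: [-0.003, 0.6, 0.8, 0.001]
force: [-2.3, 3.2, 10.9]
gripper_width: 0.0168
finger_force: 60.1
```

play_rows:
  series: [0,0,0,0,0,0,0,0,0,0,0,0,0,0,0,0,0,0,0,0,0,0,0,0,0,0,0,0,0,0,0,0,0,0,0]

```text
clock: 9.55
tcp_pos: [0.504, -0.133, 0.0863]
tool_rot: [-0.001, 0.601, 0.799, 0.0]
force: [-0.5, -0.0, 6.4]
gripper_width: 0.0165
finger_force: 59.7
```

```bash
python3 wp.py
```

```text
9.55 [ 0.5039859  -0.13297721  0.08630735] [-0.51663993 -0.03949276  6.43813477] 0.016477960682685987 59.66394550167024 r,ang 0.03538181034037053 0.3108686668260035
```

The TCP stopped 2 mm short of its grasp position along the circle, about 3°. I'll close that gap.

play_rows:
  series: [0,-2,0,0,0,0,0,0,-2,0,0,0,0,0,0,-2,0,0,0,0,0,0,-2,0,0,0,0,0,0,-2,0,0,0,0,0]

```text
clock: 10.05
tcp_pos: [0.5044, -0.1336, 0.0863]
tool_rot: [-0.002, 0.601, 0.8, 0.001]
force: [-0.6, 1.0, 7.8]
gripper_width: 0.0161
finger_force: 59.9
```

```bash
python3 wp.py
```

```text
10.05 [ 0.50437102 -0.13355748  0.0862982 ] [-0.59764659  1.02900869  7.82209392] 0.016085795489160757 59.85900728031993 r,ang 0.03557728758251402 0.2920279169297688
```

play_rows:
  series: [1,0,0,0,0,0,0,1,0,0,0,0,0,0,1,0,0,0,0,0,0,1,0,0,0,0,0,0,1,0,0,0,0,0,0]

```text
clock: 10.55
tcp_pos: [0.5045, -0.1366, 0.0859]
tool_rot: [-0.0, 0.601, 0.799, -0.0]
force: [-1.2, -0.5, 0.3]
gripper_width: 0.0853
finger_force: 0.0
```

play_rows:
  series: [1,0,0,-25,0,0,0,1,0,0,-65,0,0,0,1,0,0,-105,0,0,0,1,6,-32,-145,0,0,0,1,8,-64,-167,0,0,0]

```text
clock: 11.05
tcp_pos: [0.4426, -0.1474, 0.2559]
tool_rot: [0.002, 0.601, 0.799, 0.0]
force: [-0.0, 0.4, 1.6]
gripper_width: 0.0856
finger_force: 0.0
```

play_rows:
  series: [1,0,0,0,0,0,0,1,0,0,0,0,0,0,1,0,0,0,0,0,0,1,0,0,0,0,0,0,1,0,0,0,0,0,0]

```text
clock: 11.55
tcp_pos: [0.4412, -0.1465, 0.2521]
tool_rot: [-0.001, 0.601, 0.799, -0.002]
force: [0.9, 0.3, -0.1]
gripper_width: 0.0854
finger_force: 0.0
```

```bash
python3 - <<'E'
exec(open('wp.py').read())
w=arm.snapshot("wrist");im=w["pixels"][:,:,::-1].copy();cv2.imwrite("pics/w5.png",im)
g=cv2.imread("pics/w1.png")
c=proj(w,[.487,-.139,.06],o);print(c);x,y=int(c[0])-40,int(c[1])-40
r=lambda a:cv2.resize(a,None,fx=5,fy=5,interpolation=0)
print(x,y);cv2.imwrite("pics/c5.png",np.hstack([r(g[150:230,325:405]),r(im[y:y+80,x:x+80])]))
E
```

```text
11.55 [ 0.44122526 -0.14649867  0.25214641] [ 0.86269087  0.31816249 -0.12771318] 0.08535235734553923 0.0 r,ang 0.02919971409024595 -3.049039334590489
(np.float64(362.41523313938734), np.float64(185.93988047972923))
322 145
```

View pics/c5.png

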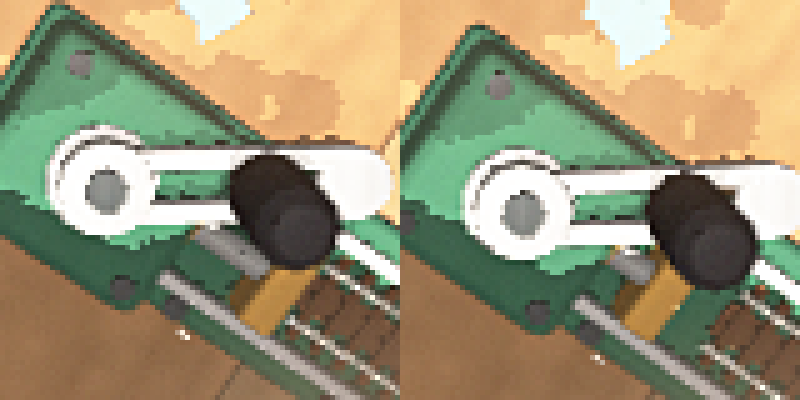

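The comparison shows boss-to-handle offsets of (196,45) before and (198,46) after, in 5x pixels, so the angles are nearly equal. I'll refine this with image registration.

```bash
python3 - <<'E'
exec(open('wp.py').read())
f=4;a=cv2.imread("pics/w1.png",0);b=cv2.imread("pics/w5.png",0)
A1=cv2.resize(a[130:260,290:480],None,fx=f,fy=f,interpolation=2);B1=cv2.resize(b[130:260,290:480],None,fx=f,fy=f,interpolation=2)
cr=np.zeros(A1.shape,np.uint8)   # crank region in w1 (full-px polygon from view)
P=lambda l:((np.array(l)-[290,130])*f).astype(np.int32)
cv2.fillPoly(cr,[P([(333,175),(345,172),(402,176),(408,188),(396,208),(380,206),(370,194),(345,200),(333,194)])],255)
arm_=cr.copy()
bed=np.zeros_like(cr);cv2.fillPoly(bed,[P([(336,148),(455,230),(430,252),(314,188)])],255);bed[cr>0]=0
stop=P([(365,185),(392,225)]);cv2.fillPoly(bed,[P([(362,192),(392,196),(392,222),(366,218)])],0)
for n,m in(("bed",bed),("crank",arm_)):
    W=np.float32([[1,0,-2],[0,1,6]][:2]) if 0 else np.float32([[1,0,-3*f+1],[0,1,-1*f+1]])
    W[:,2]=[(523-400)/5*f+322*f-(107/5*f+325*f),(213-192)/5*f+145*f-150*f]
    cc,W=cv2.findTransformECC(A1,B1,W,cv2.MOTION_EUCLIDEAN,(3,300,1e-7),m,5)
    print(n,cc,np.arctan2(W[1,0],W[0,0]),W[:,2]/f)
# same pixel-picking as before: handle and boss
Y=lambda x,y,ox,oy,x0:((x-x0)/5+ox-.4,y/5+oy-.4)
hw=atz(arm.snapshot("wrist"),Y(721,259,322,145,400),.0985,o);aw=atz(arm.snapshot("wrist"),Y(523,213,322,145,400),.061,o)
print(hw,aw,np.arctan2(*(hw-aw)[1::-1]))
E
```

```text
11.6 [ 0.44126942 -0.14661251  0.25229264] [ 0.33091442  0.70491866 -0.16603284] 0.08525709675575714 0.0 r,ang 0.029166500188304082 -3.0450130900387857
bed 0.9614979596061252 0.019825293 [ 1.6582389 -1.3496495]
crank 0.9351414092590256 -0.007270059 [-0.0463236  -0.14052789]
[ 0.50444887 -0.13576148  0.0985    ] [ 0.470323   -0.14522677  0.061     ] 0.2705626279556051
```

Registration puts the crank about 1.5° from its starting angle, which is close to the measuring error. The stop has moved about 9–10 mm along the bed, which confirms two full turns. The gripper is clear, so I'm handing in.

```bash
python3 -c "
from cell import arm
print(arm.close_job())"
```

```text
the job is handed in; nothing more can be done
None
```

I wound the green crank two turns clockwise and let go; by camera its handle ended about 1.5° short of where it started (close to the measuring error), the length stop moved about 9–10 mm, the blue jig was not touched, and the job is handed in.

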